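# Scoop a brass lens cell from under the acrylic ledge

## Robot

A 6-joint arm with a two-finger parallel gripper is mounted at the origin on the work surface. World frame = base frame: x ahead of the robot, y to its left, z up, the work surface at z = 0. Lengths are in m, angles in rad, forces in N, time in s.
With the tool pointing down it reaches from about 0.35 to 1 m from the base axis. Payload 7.1 kg.
Tool frame: the origin (TCP) lies at the very end of the fingers, on their centre line; the grasp point (between the pads) lies 19 mm behind it; z points along the fingers, y is the direction in which the jaws open and shut (so a half turn about z gives the same grasp; the last joint's range is limited). The gripper opens to 85 mm and grips with 20 to 120 N. Pads are 22 mm wide; open, the fingers measure 114 mm over their backs; the gripper's body (76 mm by 85 mm) begins 54 mm behind the grasp point. The pads swing forward as they close: fully open they stand 13 mm farther back than shut.
Start: joints at [1.289, 0.423, 1.63, -0, 1.089, -0.019], TCP at [0.162, 0.604, 0.231] pointing down, gripper open.
Joint ranges: [-3, 3], [-0.9, 2.11], [0.09, 2.58], [-1.31, 4.45], [0.11, 2.69], [-2.54, 2.54]. Speed limits (rad/s): [2.39, 2.39, 3.01, 3.14, 3.14, 3.14].

## Interface

Orientations are given as [roll, pitch, yaw] about the fixed x, y, z axes, in that order (R = Rz(yaw) Ry(pitch) Rx(roll)).
In Python, from cell import robot gives the robot as it stands.
- The arm moves only by the tool apply_moves, never from a script. Its argument "motion" is a list of rows, each a list of 7 numbers: the turn, a rotation vector about the tool's x, y, z in degrees, then the shift along the tool's x, y, z in mm, then the closure, from -1 (fully open) to 1 (shut), so that 0 is half open. A call has 1 to 12 rows; each row is the pose to reach, as a shift and turn from the pose measured when the call began, along the tool's axes at that moment; what a row does not reach only later rows make up. A row lasts 1/12 s, in which the tool goes at most 41.7 mm and 7.16 degrees, less where a joint would pass 70% of its speed; a pose out of reach is approached as far as the arm can. A call with a gripper value outside its range is refused whole. The fingers move at their own pace and stop on an object; "squeeze" is the grip in N (left out, the last holds). Time passes only in rows, so rows that repeat a pose let the fingers close. It gives the time, the measured TCP pose, the force and the opening at its end, in the units of the state.
- robot.state(): the state, without advancing time (a new reading comes with each control period).
- robot.get_image(name): name is "side" or "top"; returns a dict with "image" (480x640x3 uint8, blue, green, red), "intrinsics" (3x3 intrinsics, pixels), "k1" (the pictures are not rectified: a ray, as slopes to the right and down, at radius r is drawn at 1 + k1 r^2 times it, then the intrinsics apply), "cam_to_world" (4x4, takes a point from camera to world coordinates). Camera axes: x right, y up, looking along -z (the intrinsics and any distortion apply to the point x, -y, -z); pixel columns grow to the right and rows downward; lengths in m; the calibration is good to about 2 mm. A picture is of the moment at which its call begins. There is no depth.
- robot.sign_off(): hands the job in, once; it reports no verdict.
The state is a dict: "time_s": time; "joints": joint angles; "dq": joint speeds; "effort": joint torques, N m; "position": TCP position; "tool_rot": TCP orientation; "wrist_force": force on the tool from outside, world axes, zero at the start; "ft_torque": the same for the moment, N m; "grip_width": finger opening in m.
Only numpy, scipy, OpenCV 4.12 (cv2) and the standard library are available. Lean on these libraries where they do the work, as an engineer would, in place of code of your own. Each camera call takes 0.05 s, during which the arm holds its last target.

## Task

Two lens cells have slid under the clear ledge on the optical table. With the orange scoop, collect the brass one: slide the scoop in under the ledge until the brass cell is on its pan, then draw it out a good two finger-widths clear of the ledge and leave it lying flat on the table with the brass cell on it. Do not touch the brass cell with the fingers, and leave the blue cell where it lies.

Things in the scene. Friction and masses are not known exactly. Their poses are not given: they have to be found in the camera images.
- scoop: Loose flat orange scoop, 150 g, flat underside on the table. Origin under the pan's middle; x out of its open mouth, z up. Pan 80 mm wide (72 inside), 2 mm floor thinning over the last 12 mm to a sharp edge at x=+42 mm; 14 mm walls at the sides and back (x=-38). Behind it, on a strap, an upright post to grip from above, 24x24 mm, 60 mm tall, centred at x=-110, y=0.
- brass_cell: Loose brass-coloured round lens cell, 40 mm diameter, 14 mm high, 50 g, bottom edge chamfered 3 mm, lying flat in one of the ledge's two bays. Origin: centre of underside. Pushed by the scoop it slides to the ledge's back stop and there rides up onto the pan (takes a few newtons) as the scoop is pushed on until its edge meets the stop.
- blue_cell: The same lens cell in blue, lying flat in the other bay; to be left alone. Origin: centre of its underside.
- ledge: Fixed clear acrylic plate, red front lip, 262 mm wide, 60 to 66 mm above the table, x=0 to 150. Origin on the table under the lip's middle; x inwards (away from robot), y left. Beneath: aluminium back stop 16 mm high, front face x=80 mm; fences 16 mm high, 4 thick, along x from lip to stop at y=-128, 0, 128: two bays 124 mm wide, open at the lip, middles y=-64, +64.
There are look-alikes about, which are no part of the job. There is more than one size of the scoop; the job needs the middle-sized.

How it is judged:
On the way:
1. the brass cell lies on the scoop's pan while still under the ledge (x of brass_cell in the frame of scoop between -0.03 and 0.036 m and y of brass_cell in the frame of scoop between -0.03 and 0.03 m and z of brass_cell in the frame of scoop between 0.0008 and 0.008 m and angle between brass_cell's own z axis and vertical below 0.35 rad and x of brass_cell in the frame of ledge above 0.01 m), for 0.1 s.
At the end, for the whole second after the job is handed in: Brass cell on the scoop's pan (middle within the pan); scoop flat on the table, pan's middle at least 55 mm and cell's middle at least 25 mm in front of the ledge's lip, both at rest; blue cell within 20 mm of its start (x of brass_cell in the frame of scoop between -0.03 and 0.036 m and y of brass_cell in the frame of scoop between -0.03 and 0.03 m and z of brass_cell in the frame of scoop between 0.0008 and 0.008 m and angle between brass_cell's own z axis and vertical below 0.35 rad and x of scoop in the frame of ledge below -0.055 m and x of brass_cell in the frame of ledge below -0.025 m and height (world z) of scoop below 0.004 m and angle between scoop's own z axis and vertical below 0.09 rad and linear speed of each of scoop, brass_cell below 0.02 m/s and distance of blue_cell from where it was at the start of the episode below 0.02 m); the robot touches nothing.
It fails at once if the fingers touch the brass cell (contact force between the fingers and brass_cell above 0.5 N).
It fails at once if the blue cell is moved by 20 mm or more (distance of blue_cell from where it was at the start of the episode above 0.02 m).
It also fails if it takes over 48 s, if anything falls off the work surface, if the arm or the gripper's body presses on something with over 40 N, if the wrist force passes 120 N, or if a joint passes its speed limit or range.

## Working session

There is one attempt and no reset: what is moved stays moved. The work goes in short steps, Python scripts to look and compute and a tool call to move; the robot and the scene stay as the last step left them, time stands still between calls to the robot, and variables do not carry over. Pictures are saved under pics/ and viewed, and the job is handed in when it is done.

Besides the shell and the picture viewer there is one more tool, called by a JSON object that holds its "op" and its "data", one argument or row to a line. apply_moves: Moves the arm, as the interface text tells. Its arguments: {"type":"object","properties":{"motion":{"type":"array","items":{"type":"array","items":{"type":"number"}}},"squeeze":{"type":"number"}},"required":["motion"]}

```bash
mkdir -p pics; ls
python3 - <<'E'
from cell import robot
import cv2
for n in("side","top"):
    d=robot.get_image(n); cv2.imwrite(f"pics/{n}0.png",d["image"]); print(n,d["intrinsics"],d["k1"],d["cam_to_world"])
print(robot.state())
E
```

```text
pics
side [[485.10239594   0.         324.9552889 ]
 [  0.         485.10239594 235.49744423]
 [  0.           0.           1.        ]] -0.04197999946320048 [[ 0.75812483  0.40793449 -0.50875947 -0.1238894 ]
 [-0.65183325  0.49675762 -0.5730142  -0.63248742]
 [ 0.01897788  0.76604263  0.64250955  0.73858199]
 [ 0.          0.          0.          1.        ]]
top [[503.92332911   0.         310.26535168]
 [  0.         503.92332911 238.51618929]
 [  0.           0.           1.        ]] 0.031004440694868577 [[ 0.02678987  0.98365906 -0.17803694  0.25684527]
 [-0.99923281  0.03144046  0.02335121  0.0104546 ]
 [ 0.0285672   0.17727477  0.9837467   1.14228352]
 [ 0.          0.          0.          1.        ]]
{'time_s': 0.1, 'joints': array([ 1.28900088e+00,  4.23798224e-01,  1.63057527e+00,  1.04703931e-05,
        1.08855663e+00, -1.89918615e-02]), 'dq': array([-0.00016829, -0.00094536, -0.00152394, -0.00107895,  0.00160094,
        0.00106281]), 'effort': array([ 4.89840495e-04, -5.58422720e+01, -2.82447016e+01,  4.83600172e-05,
        2.98929466e-03,  3.74242930e-06]), 'position': array([0.16220727, 0.60310629, 0.23061735]), 'tool_rot': array([-3.14025560e+00, -3.46675952e-05,  2.87878419e+00]), 'wrist_force': array([-0.45669252,  0.64260479,  0.33743536]), 'ft_torque': array([ 0.02400357,  0.00394809, -0.00928468]), 'grip_width': 0.08562608044634816}
```

View pics/side0.png

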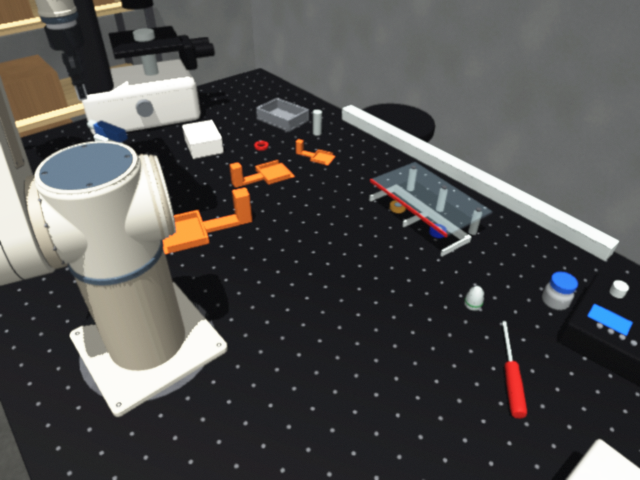

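View pics/top0.png

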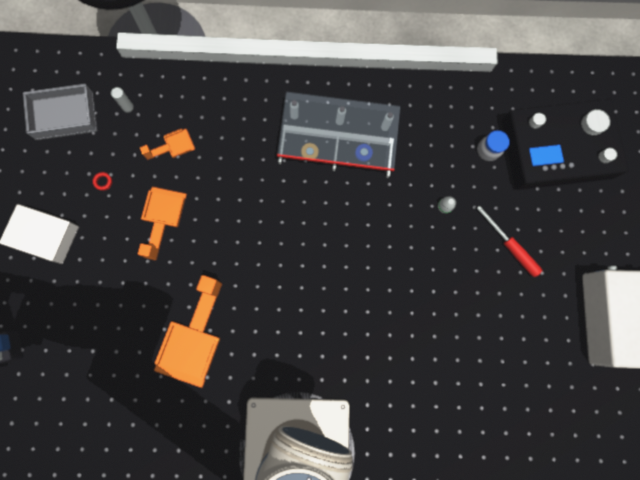

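The top view shows three scoops: large at (190,335), middle at (163,215) and small at (175,143). The ledge spans (280–400, 95–170), with brass at (310,151) and blue at (364,152). Next I'll enlarge these.

```bash
cat > h.py <<'E'
import numpy as np, cv2
from scipy.optimize import least_squares
CAM={}
def grab(n,f=None):
    from cell import robot
    d=robot.get_image(n); CAM[n]=d
    if f: cv2.imwrite(f,d["image"])
    np.savez(f"cal_{n}.npz",K=d["intrinsics"],k1=d["k1"],T=d["cam_to_world"])
    return d
def cal(n):
    z=np.load(f"cal_{n}.npz"); return z["K"],float(z["k1"]),z["T"]
def proj(n,P):
    K,k1,T=cal(n); P=np.atleast_2d(P); c=(P-T[:3,3])@T[:3,:3]
    s=np.c_[c[:,0]/-c[:,2],-c[:,1]/-c[:,2]]; r2=(s**2).sum(1,keepdims=True)
    s=s*(1+k1*r2); return s*[K[0,0],K[1,1]]+K[:2,2]
def ray(n,uv):
    K,k1,T=cal(n); d=(np.array(uv,float)-K[:2,2])/[K[0,0],K[1,1]]; s=d.copy()
    for _ in range(20): s=d/(1+k1*(s@s))
    v=T[:3,:3]@np.array([s[0],-s[1],-1]); return T[:3,3],v/np.linalg.norm(v)
def onz(n,uv,z=0):
    o,v=ray(n,uv); return o+v*(z-o[2])/v[2]
def tri(a,b):
    (o1,v1),(o2,v2)=ray("top",a),ray("side",b)
    A=np.c_[v1,-v2]; t=np.linalg.lstsq(A,o2-o1,rcond=None)[0]
    p,q=o1+t[0]*v1,o2+t[1]*v2; return (p+q)/2,np.linalg.norm(p-q)
def crop(img,x0,y0,x1,y1,s,f):
    c=cv2.resize(img[y0:y1,x0:x1],None,fx=s,fy=s,interpolation=cv2.INTER_CUBIC)
    for x in range((x0+9)//10*10,x1,10):
        cv2.putText(c,str(x),((x-x0)*s,8),0,.3,(255,255,255)); cv2.line(c,((x-x0)*s,10),((x-x0)*s,14),(255,255,255))
    for y in range((y0+9)//10*10,y1,10):
        cv2.putText(c,str(y),(0,(y-y0)*s+3),0,.3,(255,255,255))
    cv2.imwrite(f,c)
E
python3 - <<'E'
from h import *
t=grab("top")["image"]; s=grab("side")["image"]
crop(t,125,175,205,275,6,"pics/c1.png"); crop(s,215,145,305,200,8,"pics/c2.png")
crop(t,265,80,415,180,5,"pics/c3.png"); crop(s,355,150,505,260,5,"pics/c4.png")
E
```

```text
(no output)
```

View pics/c1.png

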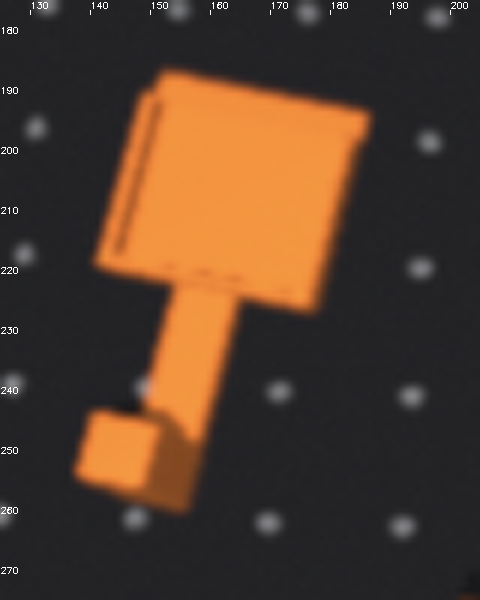

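View pics/c2.png

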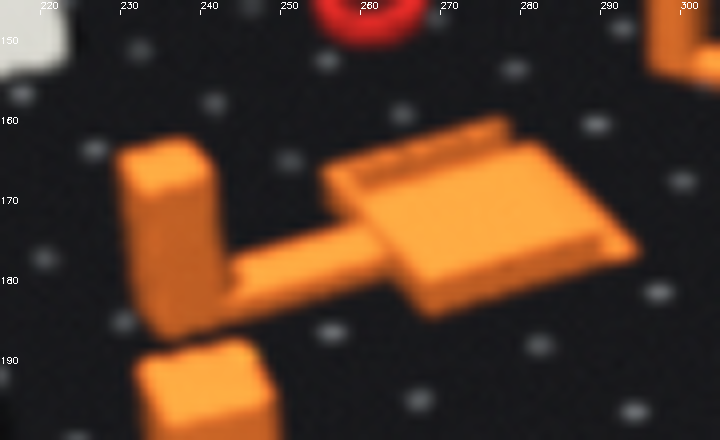

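View pics/c3.png

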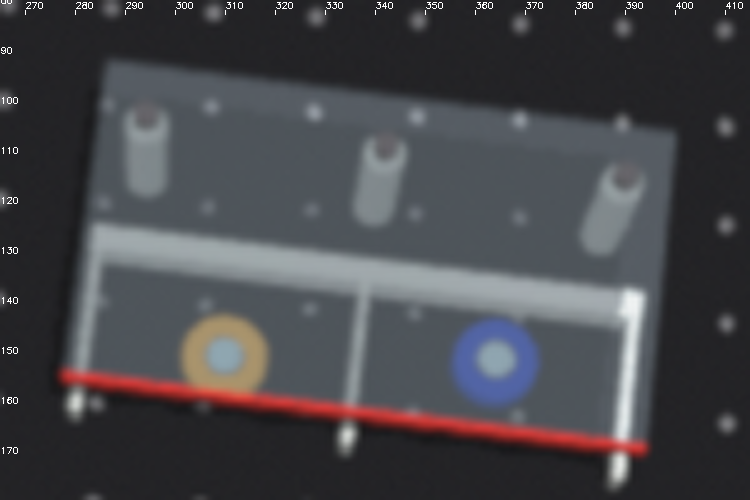

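View pics/c4.png

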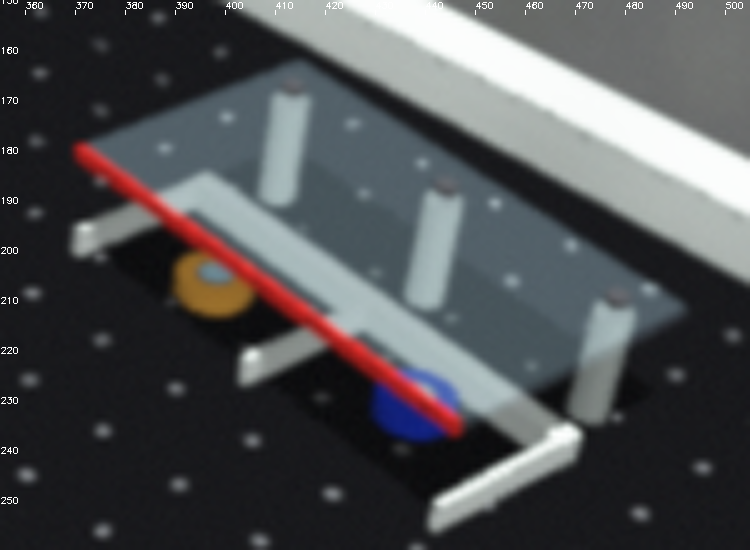

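```bash
cat > fit.py <<'E'
from h import *
def T2(p,L):
    L=np.array(L,float); c,s=np.cos(p[2]),np.sin(p[2])
    return np.c_[p[0]+c*L[:,0]-s*L[:,1],p[1]+s*L[:,0]+c*L[:,1],L[:,2]]
def fit(obs,x0,scale=False):
    tl=[(k[1],k[2]) for k in obs if k[0]=="top"]; sl=[(k[1],k[2]) for k in obs if k[0]=="side"]
    def f(p):
        r=[]
        for n,l in(("top",tl),("side",sl)):
            if l:
                L=np.array([a for a,_ in l],float)*(p[3] if scale else 1)
                r.append((proj(n,T2(p,L))-np.array([b for _,b in l])).ravel())
        return np.concatenate(r)
    R=least_squares(f,list(x0)+([1.] if scale else []),loss="soft_l1"); return R.x,f(R.x).reshape(-1,2)
E
python3 - <<'E'
from fit import *
sc=[]
P=[(-98,12,60),(-98,-12,60),(-122,-12,60),(-122,12,60)]
for a,b in zip(P,[(140.3,243.5),(151.7,246.7),(149.2,256.5),(137.7,254)]): sc.append(("top",np.array(a)/1e3,b))
for a,b in zip([(42,40,0),(42,-40,0),(-38,-40,14),(-38,40,14)],[(152.5,186.7),(186.7,193.7),(177.7,227),(141,219)]): sc.append(("top",np.array(a)/1e3,b))
for a,b in zip([(42,-40,0),(42,40,0),(-38,-40,0)],[(295,176.2),(282.5,162.7),(269,184.8)]): sc.append(("side",np.array(a)/1e3,b))
for a,b in zip([P[3],P[0],P[1],P[2]],[(229.8,164),(238.1,162.2),(241.9,165.6),(233.5,169.4)]): sc.append(("side",np.array(a)/1e3,b))
for m in (False,True):
    p,r=fit(sc,(.5,.35,-.2),m); print(p); 
    for o,e in zip(sc,r): print(o[0],o[1],e.round(1))
print("post top tri",tri((144.7,250.2),(235.8,165.3)), "mouth", tri((186.7,193.7),(295,176.2)),tri((152.5,186.7),(282.5,162.7)))
le=[]
for a,b in zip([(0,131,63),(0,-131,63),(0,128,0),(0,0,0),(0,-128,0)],[(277.4,155.3),(394.2,169.7),(280.2,163.6),(334,171),(388.6,177.4)]): le.append(("top",np.array(a)/1e3,b))
for a,b in zip([(0,131,63),(0,-131,63),(0,128,0),(0,0,0),(0,-128,0)],[(371,180),(447,236),(371,201),(404,226.6),(442.2,256.4)]): le.append(("side",np.array(a)/1e3,b))
p,r=fit(le,(.6,0,-.1)); print("ledge",p,r.round(1).tolist())
print("lip tri",tri((277.4,155.3),(371,180)),tri((394.2,169.7),(447,236)))
# cell: top-centre
for nm,a,b in (("brass",(309.8,151),None),("blue",(364,152),None)):
    w=onz("top",a,.014); d=w[:2]-p[:2]; c,s=np.cos(p[2]),np.sin(p[2]); print(nm,w,[c*d[0]+s*d[1],-s*d[0]+c*d[1]])
E
```

```text
[ 0.52573795  0.31946587 -0.17501816]
top [-0.098  0.012  0.06 ] [ 0.8 -0.5]
top [-0.098 -0.012  0.06 ] [ 0.4 -1.5]
top [-0.122 -0.012  0.06 ] [-0.  -0.4]
top [-0.122  0.012  0.06 ] [ 0.5 -0.2]
top [0.042 0.04  0.   ] [ 0.4 -0.1]
top [ 0.042 -0.04   0.   ] [ 0. -0.]
top [-0.038 -0.04   0.014] [-0.9 -1.5]
top [-0.038  0.04   0.014] [ 1.1 -0.7]
side [ 0.042 -0.04   0.   ] [-0.9  0.4]
side [0.042 0.04  0.   ] [-1.5  0.6]
side [-0.038 -0.04   0.   ] [-1.2 -0.3]
side [-0.122  0.012  0.06 ] [-0.8  0.6]
side [-0.098  0.012  0.06 ] [-0.6  0. ]
side [-0.098 -0.012  0.06 ] [-0.8  0.8]
side [-0.122 -0.012  0.06 ] [-1.  -0.6]
[ 0.5263441   0.31933361 -0.1725089   1.01169914]
top [-0.098  0.012  0.06 ] [ 0.7 -0.3]
top [-0.098 -0.012  0.06 ] [ 0.4 -1.3]
top [-0.122 -0.012  0.06 ] [ 0.  -0.1]
top [-0.122  0.012  0.06 ] [0.4 0.1]
top [0.042 0.04  0.   ] [ 0.2 -0.5]
top [ 0.042 -0.04   0.   ] [ 0.3 -0.5]
top [-0.038 -0.04   0.014] [-0.7 -1.6]
top [-0.038  0.04   0.014] [ 0.9 -0.8]
side [ 0.042 -0.04   0.   ] [-0.5  0.4]
side [0.042 0.04  0.   ] [-1.2  0.4]
side [-0.038 -0.04   0.   ] [-1.  -0.2]
side
[... 282 characters left out ...]
005, 0.00133194]), np.float64(0.002874584987390126)) (array([0.57561434, 0.35062503, 0.00140498]), np.float64(0.004916458618935612))
ledge [ 0.62886564 -0.06963133 -0.09569817] [[1.2, -1.0], [0.5, -0.7], [0.6, -0.0], [0.5, -0.6], [-0.3, -0.2], [-0.2, 0.3], [-0.2, -0.2], [-1.4, 0.2], [-1.1, 0.3], [-1.4, -0.1]]
lip tri (array([0.6406902 , 0.0622131 , 0.06292788]), np.float64(0.00410554514276754)) (array([ 0.61585692, -0.19985458,  0.06232616]), np.float64(0.0021955848018812667))
brass [ 0.66965654 -0.00964129  0.014     ] [np.float64(0.03487207958427112), np.float64(0.06361321257947944)]
blue [ 0.6718679 -0.1372155  0.014    ] [np.float64(0.04926331173052907), np.float64(-0.06316597654280391)]
```

Fit results:
- **Scoop:** the fitted scale is 1.01, so this is the middle-sized one. Its pose is (0.526, 0.319) with yaw -0.175, and the post top triangulates to (0.417, 0.338, 0.061).
- **Ledge:** (0.629, -0.070) with yaw -0.096, lip height about 63 mm. Brass is in the +y bay.

Before moving I'll check clearance to the large scoop's post and work out the first move.

```bash
cat > mv.py <<'E'
from h import *
from scipy.spatial.transform import Rotation as Ro
def to(pos,yaw=None,pr=True):
    from cell import robot
    s=robot.state(); R=Ro.from_euler("xyz",s["tool_rot"]); p=s["position"]
    d=R.inv().apply(np.array(pos)-p)*1e3
    y=s["tool_rot"][2] if yaw is None else yaw
    t=(R.inv()*Ro.from_euler("xyz",[np.pi,0,y])).as_rotvec(degrees=True)
    print("t",round(s["time_s"],2),"pos",p.round(4),"rot",s["tool_rot"].round(4),"F",s["wrist_force"].round(1),"w",round(s["grip_width"],4)); print("turn",t.round(2),"shift",d.round(1))
E
python3 - <<'E'
from mv import *
print(tri((208,284),(242,192)))
to([.4175,.3386,.16],1.396)
E
```

```text
(array([0.34630784, 0.19530214, 0.08421163]), np.float64(0.002586973710036533))
t 0.2 pos [0.1623 0.6032 0.2308] rot [-3.1406  0.      2.8788] F [ 0.3 -0.6 -0.1] w 0.0855
turn [-5.000e-02  4.000e-02  8.496e+01] shift [-315.2 -189.1   71. ]
```

{"op": "apply_moves", "data": {
  "motion": [
    [0, 0, 85, -315, -189, 71, -1],
    [0, 0, 85, -315, -189, 71, -1],
    [0, 0, 85, -315, -189, 71, -1],
    [0, 0, 85, -315, -189, 71, -1],
    [0, 0, 85, -315, -189, 71, -1],
    [0, 0, 85, -315, -189, 71, -1],
    [0, 0, 85, -315, -189, 71, -1],
    [0, 0, 85, -315, -189, 71, -1],
    [0, 0, 85, -315, -189, 71, -1],
    [0, 0, 85, -315, -189, 71, -1],
    [0, 0, 85, -315, -189, 71, -1],
    [0, 0, 85, -315, -189, 71, -1]
  ],
  "squeeze": 40
}}

```text
time_s: 1.2
position: [0.418, 0.3377, 0.1597]
tool_rot: [-3.141, 0.001, 1.387]
wrist_force: [-0.2, -0.2, 0.3]
grip_width: 0.0855
```

{"op": "apply_moves", "data": {
  "motion": [
    [0, 0, 0, 0, 0, 0, -1],
    [0, 0, 0, 0, 0, 0, -1]
  ]
}}

```text
time_s: 1.37
position: [0.418, 0.3375, 0.1595]
tool_rot: [-3.141, 0.002, 1.389]
wrist_force: [0.2, 0.4, 0.6]
grip_width: 0.0851
```

Run:
```python
from mv import *
t=grab("top","pics/t1.png")["image"]; s=grab("side")["image"]
crop(t,100,150,260,290,5,"pics/t1c.png"); crop(s,190,70,350,210,5,"pics/s1c.png")
to([.4175,.3386,.02],1.396)
```

```text
t 1.47 pos [0.4179 0.3378 0.1596] rot [-3.1410e+00  1.5000e-03  1.3899e+00] F [-0.1 -1.3 -0.3] w 0.0854
turn [-0.03  0.08 -0.35] shift [  0.9  -0.4 139.6]
```

View pics/s1c.png

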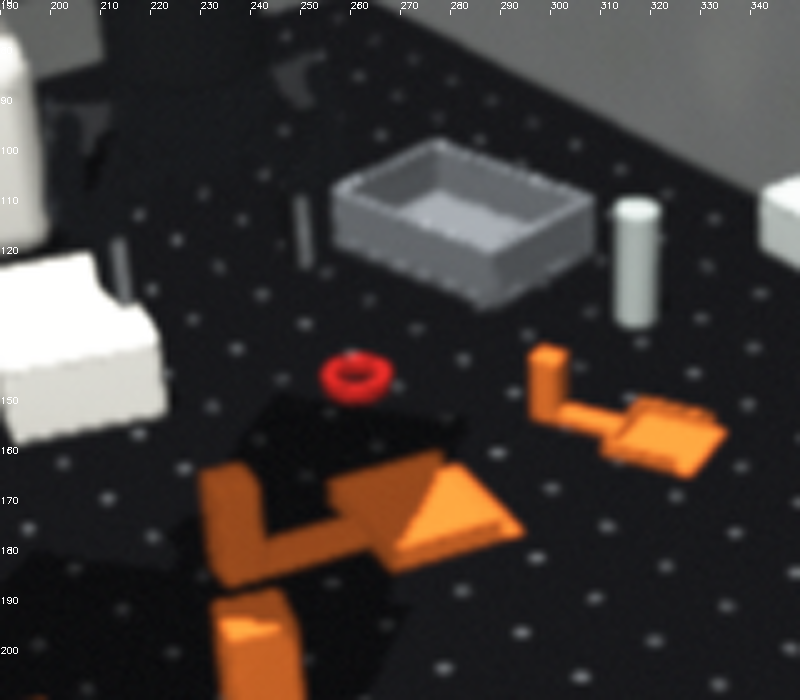

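View pics/t1c.png

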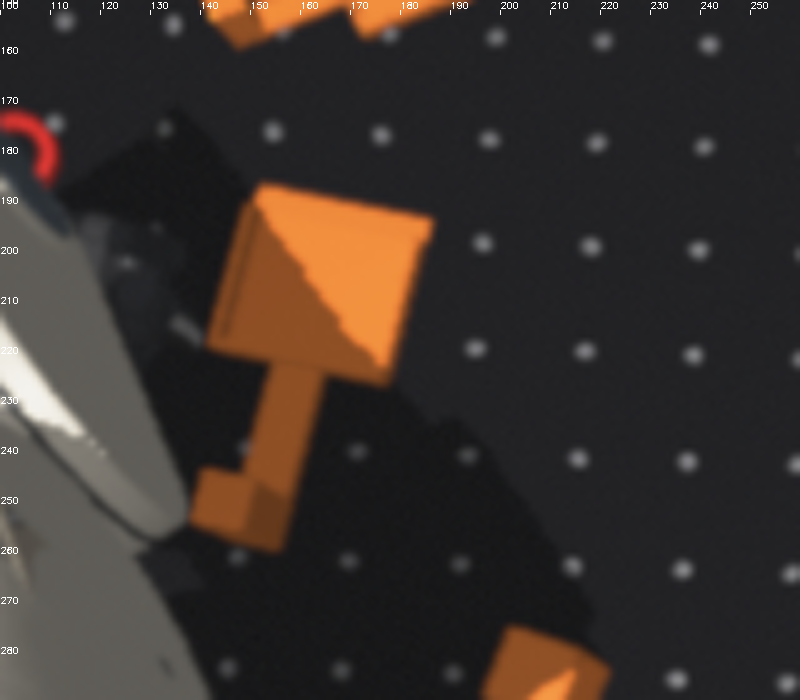

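The side view shows the silver pads at about (213,122) and (249,115), either side of the post line, with the jaws along the scoop's axis. The scoop hasn't moved. I'll go down now.

{"op": "apply_moves", "data": {
  "motion": [
    [0, 0, 0, 1, 0, 25, -1],
    [0, 0, 0, 1, 0, 50, -1],
    [0, 0, 0, 1, 0, 75, -1],
    [0, 0, 0, 1, 0, 95, -1],
    [0, 0, 0, 1, 0, 95, -1]
  ]
}}

```text
time_s: 1.88
position: [0.4157, 0.3373, 0.0613]
tool_rot: [-3.137, 0.006, 1.393]
wrist_force: [-1.0, -1.2, 0.2]
grip_width: 0.0854
```

Run:
```python
from mv import *
s=grab("side")["image"]
crop(s,190,120,310,210,6,"pics/s2c.png")
to([.4175,.3386,.02],1.396)
```

```text
t 1.93 pos [0.4166 0.338  0.0631] rot [-3.1381  0.0046  1.3921] F [ 0.5 -0.6  0.5] w 0.0857
turn [-0.2   0.27 -0.22] shift [ 1.   1.  43.1]
```

View pics/s2c.png

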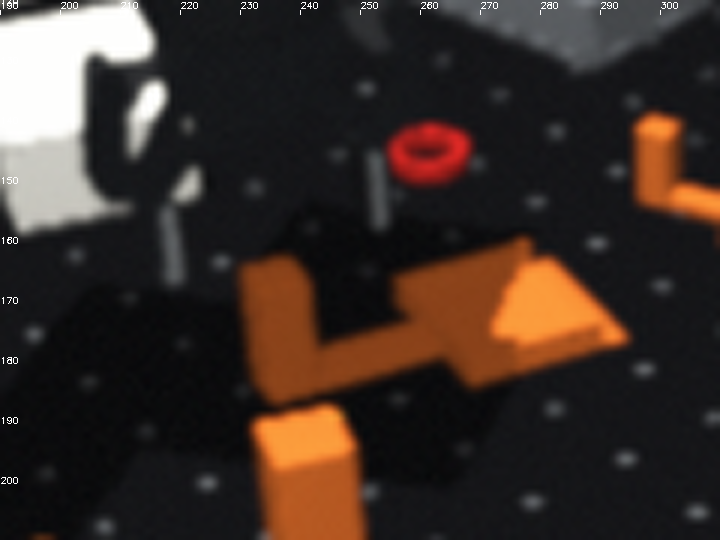

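The pad tips at (219,167) and (253,158) bracket the post top at (236,165). Next: down 42 mm, then close.

{"op": "apply_moves", "data": {
  "motion": [
    [0, 0, 0, 1, 1, 20, -1],
    [0, 0, 0, 1, 1, 35, -1],
    [0, 0, 0, 1, 1, 42, -1],
    [0, 0, 0, 1, 1, 42, -1],
    [0, 0, 0, 1, 1, 42, -1]
  ]
}}

```text
time_s: 2.35
position: [0.4179, 0.339, 0.0219]
tool_rot: [-3.139, 0.004, 1.393]
wrist_force: [0.6, 0.5, 0.5]
grip_width: 0.0852
```

{"op": "apply_moves", "data": {
  "motion": [
    [0, 0, 0, 0, 0, 0, 0],
    [0, 0, 0, 0, 0, 0, 0.5],
    [0, 0, 0, 0, 0, 0, 1],
    [0, 0, 0, 0, 0, 0, 1],
    [0, 0, 0, 0, 0, 0, 1],
    [0, 0, 0, 0, 0, 0, 1],
    [0, 0, 0, 0, 0, 0, 1],
    [0, 0, 0, 0, 0, 0, 1],
    [0, 0, 0, 0, 0, 0, 1],
    [0, 0, 0, 0, 0, 0, 1]
  ]
}}

```text
time_s: 3.18
position: [0.4181, 0.3392, 0.0224]
tool_rot: [-3.139, 0.004, 1.393]
wrist_force: [-2.1, -0.5, 5.7]
grip_width: 0.0235
```

Run:
```python
from mv import *
t=grab("top")["image"];s=grab("side")["image"]
crop(s,190,110,310,210,6,"pics/s3c.png")
crop(t,110,170,230,270,6,"pics/t3c.png")
to([.4175,.3386,.025],1.396)
```

```text
t 3.28 pos [0.4181 0.3392 0.0224] rot [-3.1391  0.0036  1.3928] F [-1.8 -0.8  6.3] w 0.0231
turn [-0.14  0.21 -0.19] shift [-0.7 -0.5 -2.6]
```

View pics/s3c.png

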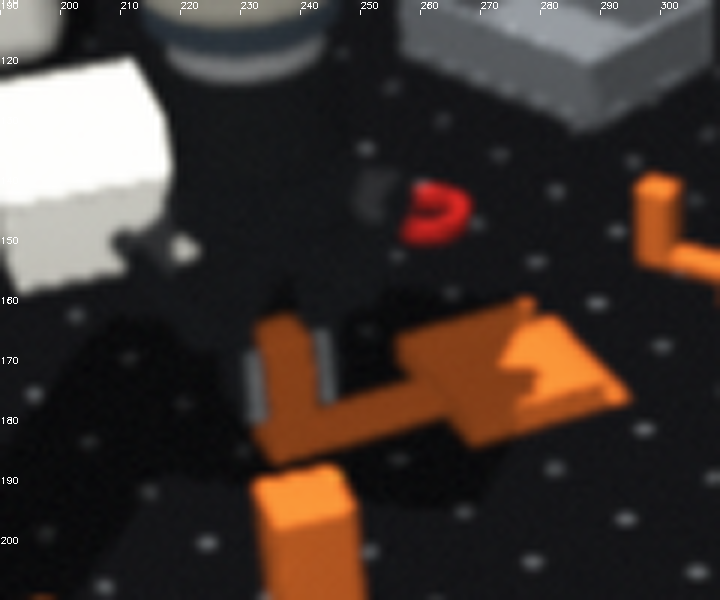

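View pics/t3c.png

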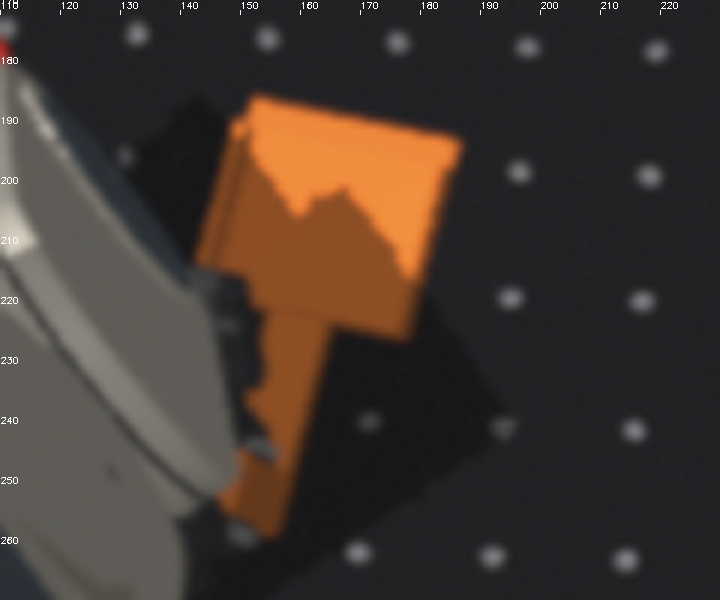

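The grip holds: width 23 mm, with the pads on both faces of the post in the side view at (231,174) and (243,168). I'll lift it and carry it to a spot in front of the left bay.

{"op": "apply_moves", "data": {
  "motion": [
    [0, 0, 0, 0, 0, -5, 1],
    [0, 0, 0, 0, 0, -10, 1],
    [0, 0, 0, 0, 0, -15, 1],
    [0, 0, 0, 0, 0, -15, 1]
  ]
}}

```text
time_s: 3.62
position: [0.4186, 0.3396, 0.0384]
tool_rot: [-3.14, 0.003, 1.393]
wrist_force: [0.6, -0.1, -1.6]
grip_width: 0.0239
```

Run:
```python
from mv import *
s=grab("side")["image"]
crop(s,190,110,310,210,6,"pics/s4c.png")
to([.460,.011,.038],1.475)
```

```text
t 3.67 pos [0.4185 0.3395 0.038 ] rot [-3.1399e+00  2.7000e-03  1.3928e+00] F [ 0.2  1.2 -1. ] w 0.0233
turn [-0.1   0.15 -4.71] shift [-315.9   99.     0.7]
```

View pics/s4c.png

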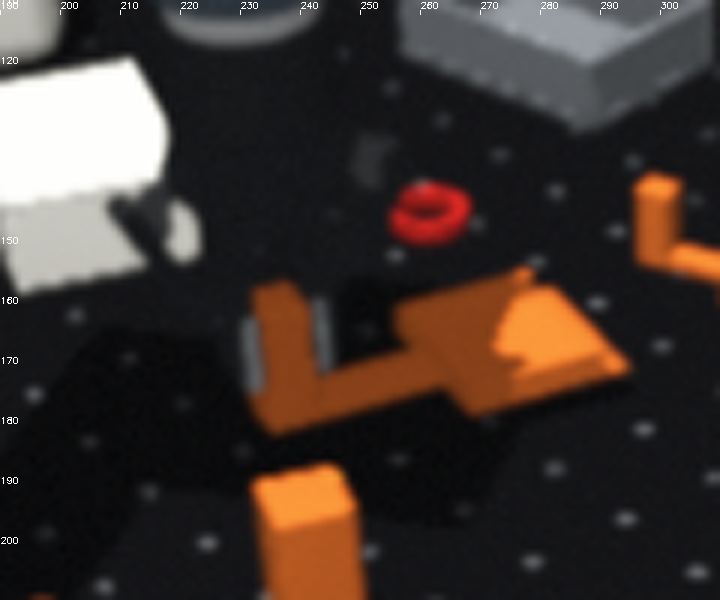

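The scoop lifted evenly, with the whole outline about 5 px higher. I'll carry it over at moderate speed.

{"op": "apply_moves", "data": {
  "motion": [
    [0, 0, -0.4, -12, 4, 0, 1],
    [0, 0, -0.8, -37, 12, 0, 1],
    [0, 0, -1.2, -67, 21, 0, 1],
    [0, 0, -1.6, -97, 30, 0, 1],
    [0, 0, -2, -130, 40, 0, 1],
    [0, 0, -2.5, -163, 51, 0, 1],
    [0, 0, -3, -196, 61, 0, 1],
    [0, 0, -3.5, -229, 72, 0, 1],
    [0, 0, -4, -262, 82, 0, 1],
    [0, 0, -4.7, -290, 91, 0, 1],
    [0, 0, -4.7, -308, 97, 0, 1],
    [0, 0, -4.7, -316, 99, 0, 1]
  ]
}}

```text
time_s: 4.67
position: [0.4604, 0.0087, 0.0388]
tool_rot: [-3.14, 0.003, 1.472]
wrist_force: [0.4, 1.2, -1.0]
grip_width: 0.0238
```

{"op": "apply_moves", "data": {
  "motion": [
    [0, 0, 0, 0, 0, 0, 1],
    [0, 0, 0, 0, 0, 0, 1]
  ]
}}

```text
time_s: 4.83
position: [0.4603, 0.0086, 0.0387]
tool_rot: [-3.14, 0.003, 1.471]
wrist_force: [0.7, 0.7, -1.0]
grip_width: 0.0236
```

Run:
```python
from mv import *
t=grab("top")["image"];s=grab("side")["image"]
crop(s,300,160,480,290,4,"pics/s5c.png")
crop(t,260,110,400,260,4,"pics/t5c.png")
to([.460,.011,.038],1.475)
```

```text
t 4.93 pos [0.4602 0.0095 0.0387] rot [-3.1399e+00  2.6000e-03  1.4728e+00] F [-0.9 -1.4 -1. ] w 0.0237
turn [-0.1   0.15 -0.12] shift [ 1.5 -0.3  0.7]
```

View pics/s5c.png

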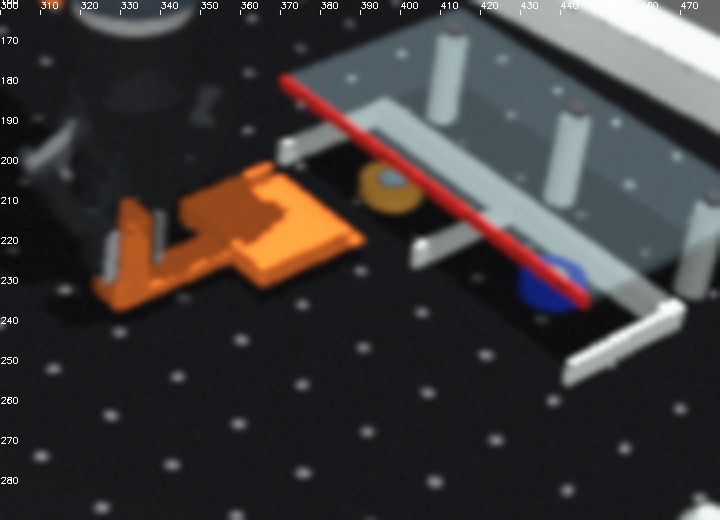

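View pics/t5c.png

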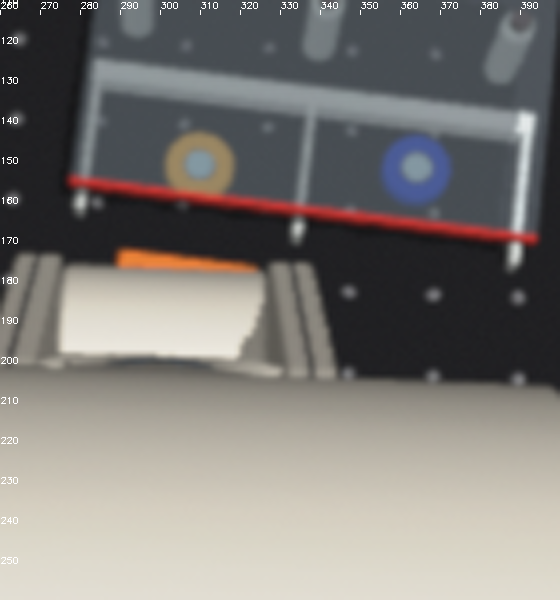

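Top view: the scoop's mouth edge runs from (289,172) to about (323,177), parallel to the lip. I'll lower it now.

{"op": "apply_moves", "data": {
  "motion": [
    [0, 0, 0, 1.5, 0, 5, 1],
    [0, 0, 0, 1.5, 0, 10, 1],
    [0, 0, 0, 1.5, 0, 14, 1],
    [0, 0, 0, 1.5, 0, 15, 1],
    [0, 0, 0, 1.5, 0, 15, 1],
    [0, 0, 0, 1.5, 0, 15, 1]
  ]
}}

```text
time_s: 5.43
position: [0.4602, 0.0111, 0.0235]
tool_rot: [-3.139, 0.003, 1.473]
wrist_force: [-0.4, -0.6, -1.9]
grip_width: 0.0234
```

Run:
```python
from mv import *
t=grab("top")["image"];s=grab("side")["image"]
crop(s,310,180,420,260,7,"pics/s6c.png")
crop(t,260,120,370,210,7,"pics/t6c.png")
to([.460,.011,.022],1.475)
```

```text
t 5.53 pos [0.4603 0.011  0.0237] rot [-3.1399e+00  2.6000e-03  1.4728e+00] F [ 1.2  0.5 -1.5] w 0.0237
turn [-0.1   0.15 -0.12] shift [-0.  -0.3  1.7]
```

View pics/s6c.png

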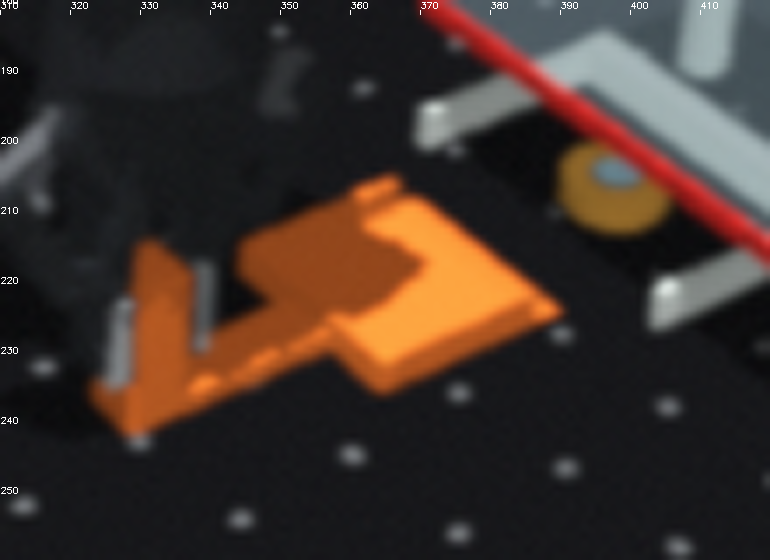

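View pics/t6c.png

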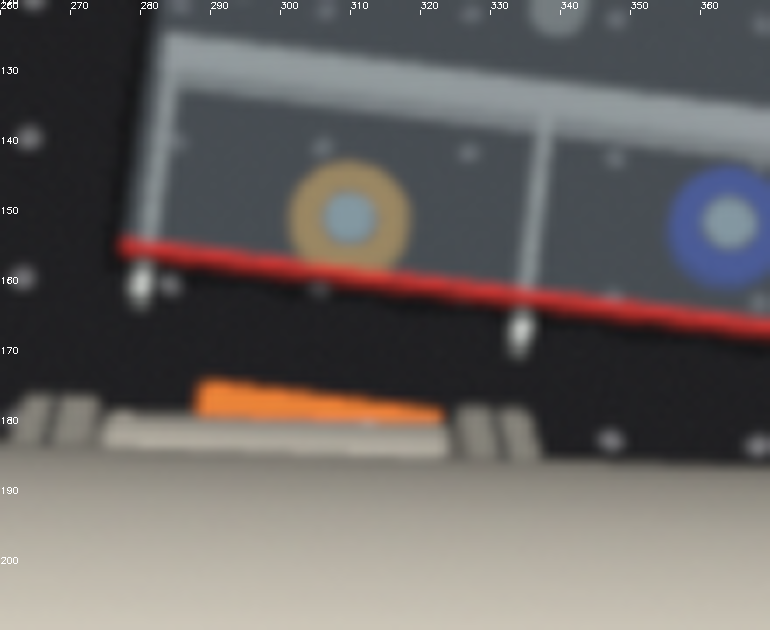

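Run:
```python
from mv import *
p=np.array([ 0.62886564,-0.06963133,-0.09569817]); c,s=np.cos(p[2]),np.sin(p[2])
def L(w): d=w[:2]-p[:2]; return np.array([c*d[0]+s*d[1],-s*d[0]+c*d[1]]).round(4)
a,b=onz("top",(288,174.3),.0012),onz("top",(322.6,178.5),.0012)
print(L(a),L(b),(L(a)+L(b))/2,"yaw",np.arctan2(-(a-b)[0],(a-b)[1]),np.linalg.norm(a-b))
a,b=onz("side",(389.5,224.5),.0012),onz("side",(370,208.5),.0012);print(L(a),L(b),np.linalg.norm(a-b))
print("fence fronts top",[L(onz("top",q,0)) for q in((280.2,163.6),(334,170.5))])
print("cell top",L(onz("top",(309,151),.014)), "side", L(onz("side",(398,204.7),.014)))
```

```text
[-0.0242  0.1076] [-0.0237  0.0257] [-0.02395  0.06665] yaw -0.08970767510587077 0.08196745025968319
[-0.0221  0.0243] [-0.0205  0.1016] 0.07722893012081775
fence fronts top [array([-0.0002,  0.1294]), array([-0.0003,  0.0012])]
cell top [0.0346 0.0655] side [0.0372 0.0618]
```

{"op": "apply_moves", "data": {
  "motion": [
    [0, 0, 0, 0, 0, 1, 1],
    [0, 0, 0, 0, 0, 1.5, 1],
    [0, 0, 0, 0, 0, 1.5, 1],
    [0, 0, 0, 0, 0, 1.5, 1]
  ]
}}

```text
time_s: 5.87
position: [0.4605, 0.0109, 0.0224]
tool_rot: [-3.14, 0.003, 1.473]
wrist_force: [-0.6, -0.0, 0.5]
grip_width: 0.0236
```

Contact is light and the scoop is aligned: its middle is at ledge y≈66 mm, the cell at ≈64, and the yaw matches. Now pushing in, with the edge 104 mm from the stop.

{"op": "apply_moves", "data": {
  "motion": [
    [0, 0, 0, -0.5, 5, 0, 1],
    [0, 0, 0, -1, 11, 0, 1],
    [0, 0, 0, -1.5, 18, 0, 1],
    [0, 0, 0, -1.5, 25, 0, 1],
    [0, 0, 0, -1.5, 32, 0, 1],
    [0, 0, 0, -1.5, 38, 0, 1],
    [0, 0, 0, -1.5, 44, 0, 1],
    [0, 0, 0, -1.5, 50, 0, 1],
    [0, 0, 0, -1.5, 55, 0, 1],
    [0, 0, 0, -1.5, 60, 0, 1],
    [0, 0, 0, -1.5, 60, 0, 1]
  ],
  "squeeze": 60
}}

```text
time_s: 6.78
position: [0.5218, 0.0034, 0.0224]
tool_rot: [3.141, 0.002, 1.473]
wrist_force: [1.9, -0.1, 1.5]
grip_width: 0.0231
```

Run:
```python
from mv import *
t=grab("top")["image"];s=grab("side")["image"]
crop(s,320,170,430,250,7,"pics/s7c.png")
crop(t,260,110,370,200,7,"pics/t7c.png")
to([.56,.001,.022],1.475)
```

```text
t 6.88 pos [0.5216 0.0035 0.0225] rot [3.1405e+00 2.4000e-03 1.4726e+00] F [ 0.8 -0.1  1.5] w 0.023
turn [ 0.06  0.14 -0.14] shift [ 1.3 38.5  0.5]
```

View pics/s7c.png

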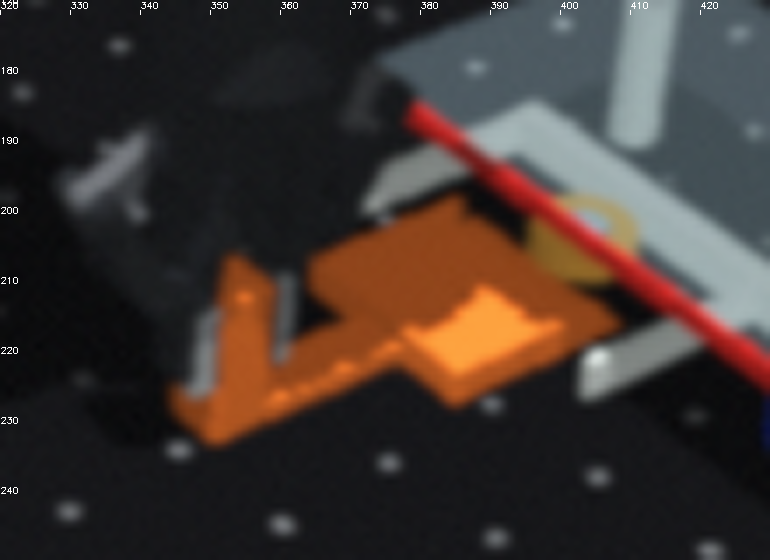

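View pics/t7c.png

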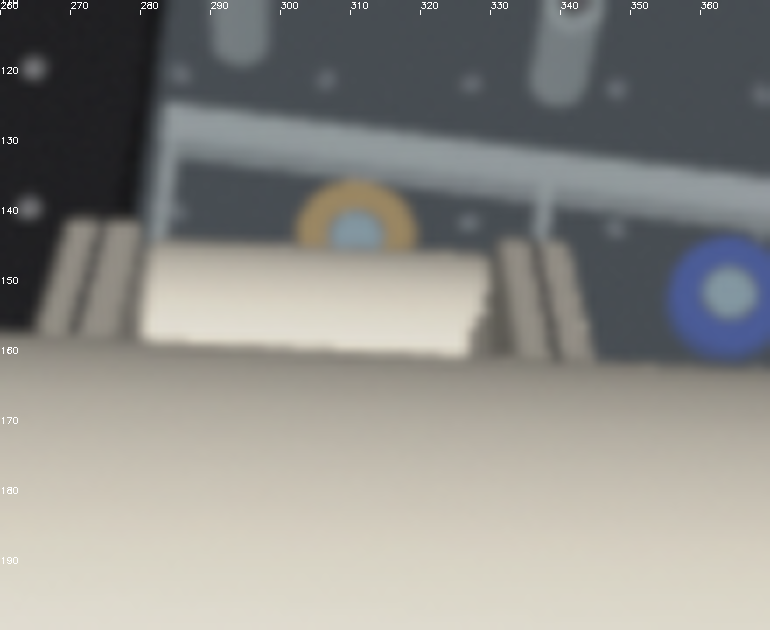

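The cell has been pushed to about (310,143), close to the stop, and it's centred on the pan. Blue hasn't moved from (363,152). Pushing on slowly.

{"op": "apply_moves", "data": {
  "motion": [
    [0, 0, 0, 0, 3, 0, 1],
    [0, 0, 0, 0, 6, 0, 1],
    [0, 0, 0, 0, 9, 0, 1],
    [0, 0, 0, 0, 12, 0, 1],
    [0, 0, 0, 0, 15, 0, 1],
    [0, 0, 0, 0, 18, 0, 1],
    [0, 0, 0, 0, 21, 0, 1],
    [0, 0, 0, 0, 24, 0, 1],
    [0, 0, 0, 0, 27, 0, 1],
    [0, 0, 0, 0, 30, 0, 1]
  ]
}}

```text
time_s: 7.72
position: [0.55, 0.0006, 0.0224]
tool_rot: [-3.14, 0.003, 1.473]
wrist_force: [-5.7, 0.2, 7.3]
grip_width: 0.0234
```

{"op": "apply_moves", "data": {
  "motion": [
    [0, 0, 0, 0, 2, 0, 1],
    [0, 0, 0, 0, 4, 0, 1],
    [0, 0, 0, 0, 6, 0, 1],
    [0, 0, 0, 0, 8, 0, 1]
  ]
}}

```text
time_s: 8.05
position: [0.5572, -0.0001, 0.0225]
tool_rot: [-3.138, 0.003, 1.473]
wrist_force: [-4.4, 1.0, 5.6]
grip_width: 0.0232
```

Run:
```python
from mv import *
t=grab("top")["image"];s=grab("side")["image"]
crop(s,330,160,440,240,7,"pics/s8c.png")
crop(t,260,110,370,200,7,"pics/t8c.png")
to([.565,.001,.022],1.475)
```

```text
t 8.15 pos [ 5.579e-01 -2.000e-04  2.250e-02] rot [-3.1393e+00  2.6000e-03  1.4727e+00] F [-2.4  0.6  4.6] w 0.0233
turn [-0.13  0.15 -0.13] shift [1.9 7.  0.4]
```

View pics/s8c.png

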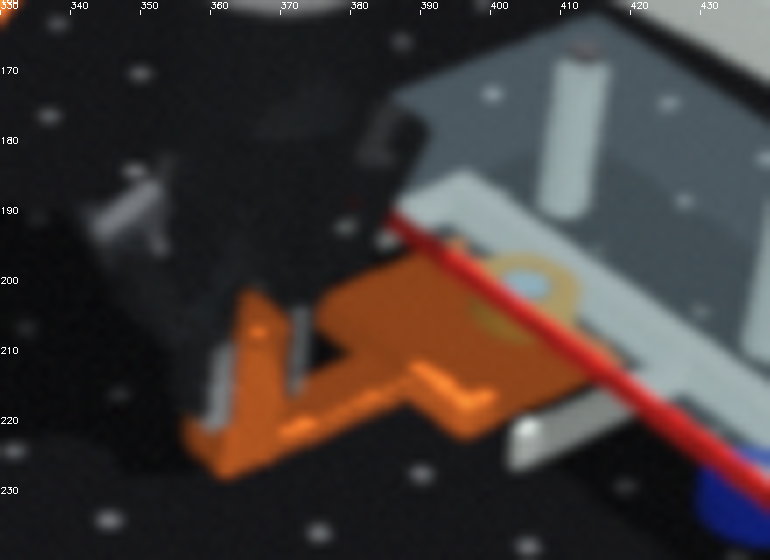

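View pics/t8c.png

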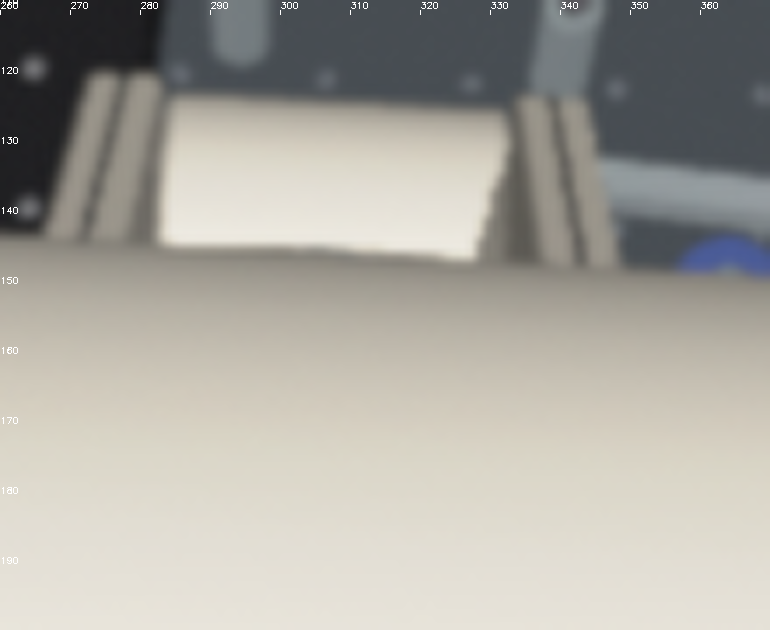

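The cell has ridden onto the pan, at (404,205) in the side view. I'll push the last few millimetres in small steps until the edge meets the stop.

{"op": "apply_moves", "data": {
  "motion": [
    [0, 0, 0, 0, 1.5, 0, 1],
    [0, 0, 0, 0, 3, 0, 1],
    [0, 0, 0, 0, 4, 0, 1]
  ]
}}

```text
time_s: 8.4
position: [0.5613, -0.0005, 0.0225]
tool_rot: [-3.138, 0.003, 1.473]
wrist_force: [-4.8, 0.1, 6.4]
grip_width: 0.0234
```

{"op": "apply_moves", "data": {
  "motion": [
    [0, 0, 0, 0, 1, 0, 1],
    [0, 0, 0, 0, 2, 0, 1]
  ]
}}

```text
time_s: 8.57
position: [0.5628, -0.0007, 0.0225]
tool_rot: [-3.137, 0.003, 1.473]
wrist_force: [-8.5, 0.3, 8.4]
grip_width: 0.0234
```

{"op": "apply_moves", "data": {
  "motion": [
    [0, 0, 0, 0, 1, 0, 1],
    [0, 0, 0, 0, 1.5, 0, 1],
    [0, 0, 0, 0, 1.5, 0, 1]
  ]
}}

```text
time_s: 8.82
position: [0.5627, -0.0007, 0.0225]
tool_rot: [-3.135, 0.003, 1.473]
wrist_force: [-8.1, 0.4, 9.9]
grip_width: 0.0232
```

Run:
```python
from mv import *
s=grab("side")["image"]
crop(s,330,160,440,240,7,"pics/s9c.png")
to([.565,.001,.022],1.475)
```

```text
t 8.87 pos [ 0.5627 -0.0007  0.0225] rot [-3.1346e+00  2.9000e-03  1.4730e+00] F [-9.3  0.4  8.8] w 0.0235
turn [-0.4   0.17 -0.12] shift [1.9 2.2 0.5]
```

View pics/s9c.png

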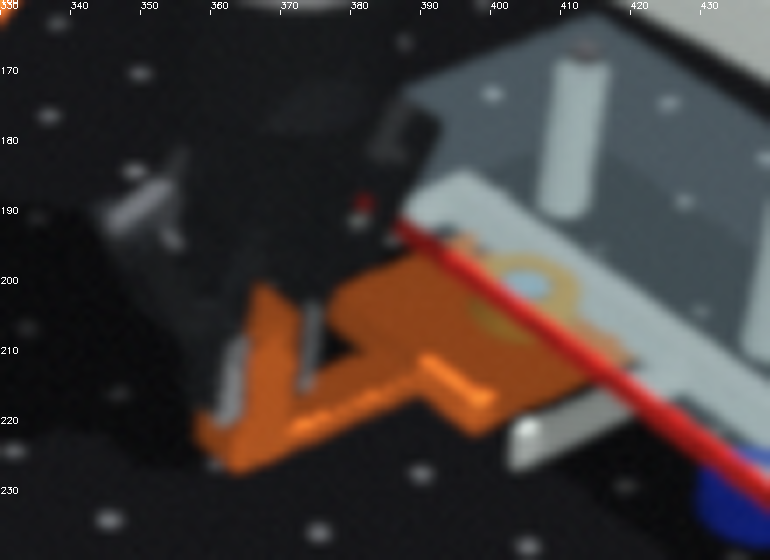

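Position stalled at x=0.5627 while the force rose, so the edge has met the stop with the cell on the pan. Drawing out gently.

{"op": "apply_moves", "data": {
  "motion": [
    [0, 0, 0, 0, -1, 0, 1],
    [0, 0, 0, 0, -2.5, 0, 1],
    [0, 0, 0, 0, -5, 0, 1],
    [0, 0, 0, 0, -8, 0, 1],
    [0, 0, 0, 0, -12, 0, 1],
    [0, 0, 0, 0, -16, 0, 1],
    [0, 0, 0, 0, -20, 0, 1],
    [0, 0, 0, 0, -24, 0, 1],
    [0, 0, 0, 0, -28, 0, 1],
    [0, 0, 0, 0, -31, 0, 1],
    [0, 0, 0, 0, -33, 0, 1],
    [0, 0, 0, 0, -34, 0, 1]
  ]
}}

```text
time_s: 9.87
position: [0.5286, 0.0027, 0.0228]
tool_rot: [-3.135, 0.003, 1.473]
wrist_force: [1.5, 0.3, 1.8]
grip_width: 0.0235
```

Run:
```python
from mv import *
s=grab("side")["image"]
crop(s,320,160,430,240,7,"pics/s10c.png")
to([.44,.012,.0225],1.475)
```

```text
t 9.92 pos [0.5285 0.0027 0.0228] rot [-3.1345e+00  3.0000e-03  1.4730e+00] F [0.6 0.1 3.5] w 0.0232
turn [-0.4   0.17 -0.11] shift [  0.6 -89.    0.9]
```

View pics/s10c.png

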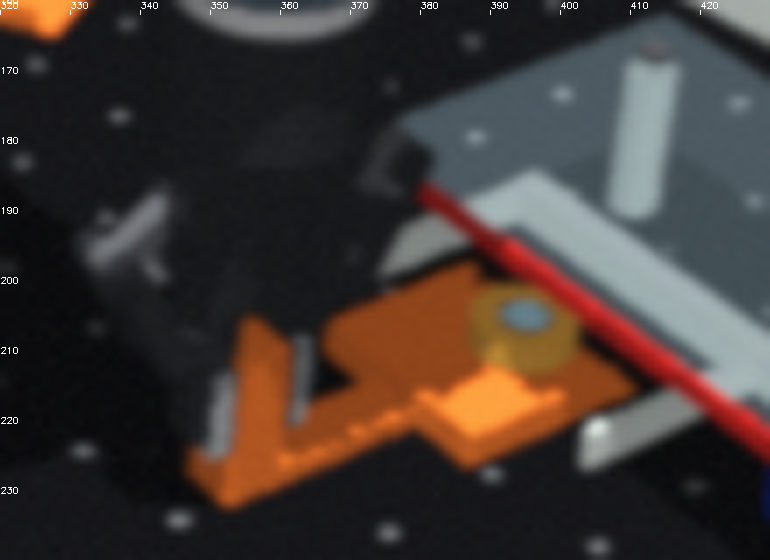

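The cell is travelling with the pan, at (395,207) in the side view. Drawing out another 92 mm.

{"op": "apply_moves", "data": {
  "motion": [
    [0, 0, 0, 0, -1, 0, 1],
    [0, 0, 0, 0, -3, 0, 1],
    [0, 0, 0, 0, -7, 0, 1],
    [0, 0, 0, 0, -12, 0, 1],
    [0, 0, 0, 0, -17, 0, 1],
    [0, 0, 0, 0, -22, 0, 1],
    [0, 0, 0, 0, -27, 0, 1],
    [0, 0, 0, 0, -32, 0, 1],
    [0, 0, 0, 0, -37, 0, 1],
    [0, 0, 0, 0, -41, 0, 1],
    [0, 0, 0, 0, -44, 0, 1],
    [0, 0, 0, 0, -46, 0, 1]
  ]
}}

```text
time_s: 10.92
position: [0.4821, 0.0072, 0.023]
tool_rot: [-3.134, 0.003, 1.473]
wrist_force: [1.4, -0.9, 0.5]
grip_width: 0.0233
```

{"op": "apply_moves", "data": {
  "motion": [
    [0, 0, 0, 0, -1, 0, 1],
    [0, 0, 0, 0, -3, 0, 1],
    [0, 0, 0, 0, -7, 0, 1],
    [0, 0, 0, 0, -12, 0, 1],
    [0, 0, 0, 0, -17, 0, 1],
    [0, 0, 0, 0, -22, 0, 1],
    [0, 0, 0, 0, -27, 0, 1],
    [0, 0, 0, 0, -32, 0, 1],
    [0, 0, 0, 0, -37, 0, 1],
    [0, 0, 0, 0, -41, 0, 1],
    [0, 0, 0, 0, -44, 0, 1],
    [0, 0, 0, 0, -46, 0, 1]
  ]
}}

```text
time_s: 11.92
position: [0.4356, 0.0118, 0.0234]
tool_rot: [-3.133, 0.003, 1.473]
wrist_force: [0.8, -0.8, -0.4]
grip_width: 0.0236
```

Run:
```python
from mv import *
s=grab("side")["image"]
crop(s,290,170,400,250,7,"pics/s11c.png")
to([.44,.012,.0225],1.475)
```

```text
t 11.97 pos [0.4353 0.0118 0.0233] rot [-3.1328e+00  3.1000e-03  1.4731e+00] F [-2.   0.2  1.9] w 0.0236
turn [-0.5   0.18 -0.11] shift [0.6 4.6 0.8]
```

View pics/s11c.png

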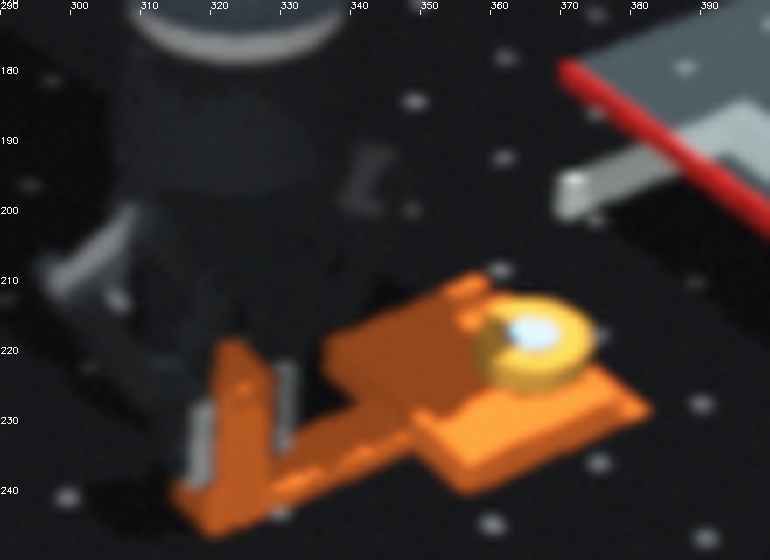

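The scoop is clear of the ledge with brass on the pan at (366,218). Now releasing and rising.

{"op": "apply_moves", "data": {
  "motion": [
    [0, 0, 0, 0, 0, 0.5, 1],
    [0, 0, 0, 0, 0, 0.5, 0.4],
    [0, 0, 0, 0, 0, 0.5, 0],
    [0, 0, 0, 0, 0, 0.5, -0.5],
    [0, 0, 0, 0, 0, 0.5, -1],
    [0, 0, 0, 0, 0, 0.5, -1],
    [0, 0, 0, 0, 0, 0.5, -1],
    [0, 0, 0, 0, 0, 0.5, -1],
    [0, 0, 0, 0, 0, 0.5, -1],
    [0, 0, 0, 0, 0, 0.5, -1]
  ]
}}

```text
time_s: 12.8
position: [0.4353, 0.0118, 0.0228]
tool_rot: [-3.133, 0.003, 1.473]
wrist_force: [-0.1, 0.9, -1.8]
grip_width: 0.0854
```

Run:
```python
from mv import *
s=grab("side")["image"]
crop(s,290,170,400,250,7,"pics/s12c.png")
to([.4353,.012,.1225],1.475)
```

```text
t 12.85 pos [0.4353 0.0118 0.0228] rot [-3.1328e+00  3.1000e-03  1.4730e+00] F [ 0.1 -0.  -0.1] w 0.0852
turn [-0.51  0.18 -0.11] shift [ -0.1  -0.9 -99.7]
```

View pics/s12c.png

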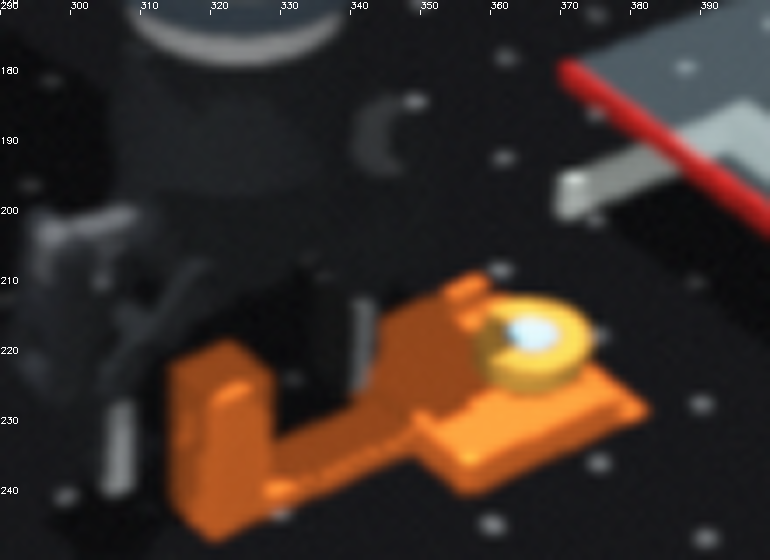

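The fingers are clear on both sides of the post. I'll rise, then move aside so the top camera can see.

{"op": "apply_moves", "data": {
  "motion": [
    [0, 0, 0, 0, 0, -10, -1],
    [0, 0, 0, 0, 0, -30, -1],
    [0, 0, 0, 0, 0, -60, -1],
    [0, 0, 0, 0, 0, -90, -1],
    [0, 0, 0, 0, 0, -125, -1],
    [0, 0, 0, 0, 0, -160, -1],
    [0, 0, 0, 0, 0, -190, -1],
    [0, 0, 0, 0, 0, -190, -1]
  ]
}}

```text
time_s: 13.52
position: [0.4403, 0.0122, 0.219]
tool_rot: [3.14, 0.002, 1.473]
wrist_force: [0.9, -0.3, 0.5]
grip_width: 0.0857
```

{"op": "apply_moves", "data": {
  "motion": [
    [0, 0, 0, 40, 0, 0, -1],
    [0, 0, 0, 80, 0, 0, -1],
    [0, 0, 0, 120, 0, 0, -1],
    [0, 0, 0, 160, 0, 0, -1],
    [0, 0, 0, 200, 0, 0, -1],
    [0, 0, 0, 240, 0, 0, -1],
    [0, 0, 0, 280, 0, 0, -1],
    [0, 0, 0, 310, 0, 0, -1],
    [0, 0, 0, 320, 0, 0, -1],
    [0, 0, 0, 320, 0, 0, -1],
    [0, 0, 0, 320, 0, 0, -1],
    [0, 0, 0, 320, 0, 0, -1]
  ]
}}

```text
time_s: 14.52
position: [0.471, 0.3291, 0.218]
tool_rot: [3.141, 0.003, 1.472]
wrist_force: [0.6, -0.3, 0.1]
grip_width: 0.0854
```

Run:
```python
from mv import *
t=grab("top")["image"];s=grab("side")["image"]
crop(s,300,160,470,270,4,"pics/s13c.png");crop(t,260,120,410,270,4,"pics/t13c.png")
to([.4353,.012,.1225],1.475)
```

```text
t 14.62 pos [0.4714 0.329  0.2183] rot [3.1403e+00 2.7000e-03 1.4715e+00] F [-0.9 -0.  -0.5] w 0.0854
turn [ 0.07  0.15 -0.2 ] shift [-318.8   -4.6   96.6]
```

View pics/s13c.png

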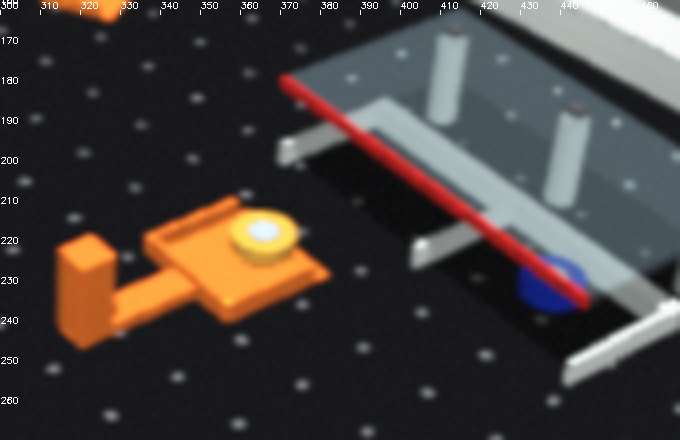

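View pics/t13c.png

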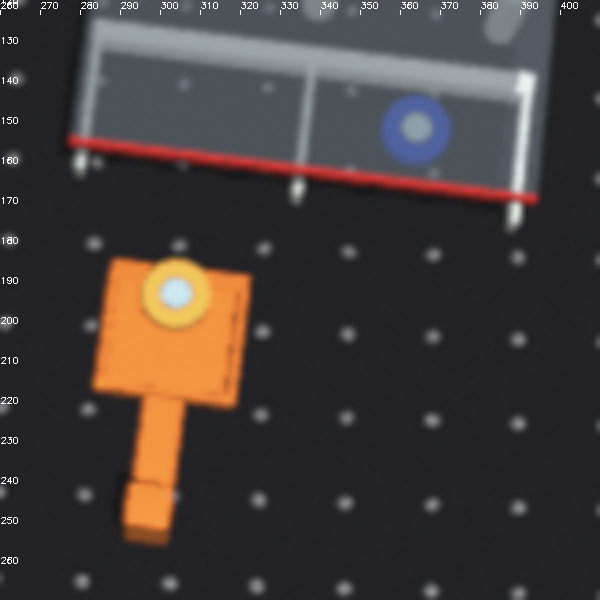

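Run:
```python
from mv import *
p=np.array([ 0.62886564,-0.06963133,-0.09569817]); c,s=np.cos(p[2]),np.sin(p[2])
def L(w): d=w[:2]-p[:2]; return np.array([c*d[0]+s*d[1],-s*d[0]+c*d[1]]).round(4)
a,b=L(onz("top",(288,184.5),.001)),L(onz("top",(322.5,188.5),.001)); m=(a+b)/2; print("mouth",a,b,m,"pan middle x",m[0]-.042)
w=L(onz("top",(304,193),.016)); print("brass",w,"in scoop x",w[0]-(m[0]-.042),"y",w[1]-m[1])
w,e=tri((304,193),(366,217.5)); print("brass tri",w,e)
print("post top tri",tri((298,247),(321,223.5)))
print("blue",L(onz("top",(364,152),.014)))
```

```text
mouth [-0.0488  0.1044] [-0.0478  0.023 ] [-0.0483  0.0637] pan middle x -0.0903
brass [-0.0684  0.0644] in scoop x 0.021900000000000003 y 0.0006999999999999923
brass tri [5.67910437e-01 2.07840214e-04 1.66448925e-02] 0.002795849474263378
post top tri (array([0.43363062, 0.01062585, 0.05967913]), np.float64(0.001098273664018104))
blue [ 0.0493 -0.0632]
```

All conditions measure as met, so I'm handing in.

```bash
python3 -c "
from cell import robot
print(robot.sign_off())"
```

```text
the job is handed in; nothing more can be done
None
```

The brass cell is on the middle-sized scoop's pan, clear of the ledge, and I've handed the job in; no verdict was reported. I gripped the scoop by its post and carried it to the left bay. I slid it in until its edge met the stop and the cell rode onto the pan, at no more than about 10 N. Then I drew it out slowly, released it and moved the arm clear, all in about 15 s.

Last checks from the camera pictures:

| Check | Measured | Needed |
|---|---|---|
| Pan's middle in front of the lip | about 90 mm | at least 55 mm |
| Brass cell's middle in front of the lip | about 68 mm | at least 25 mm |
| Brass cell on the pan (scoop frame) | x ≈ +22 mm, y ≈ +1 mm | x -30 to 36 mm, y within ±30 mm |
| Blue cell | no visible movement | under 20 mm |

- **Heights:** the post top stands at 60 mm, which fits the scoop lying flat. The top of the cell is at about 16.6 mm, which fits it lying flat on the 2 mm floor.
- **Disagreements:** the two cameras differed by 2–4 mm on some points, close to the stated calibration error and well inside these margins. No check failed.

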